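# Put the carving chisels back in their rack by blade width

## Robot

A 6-joint arm with a two-finger parallel gripper is mounted at the origin on the work surface. World frame = base frame: x ahead of the robot, y to its left, z up, the work surface at z = 0. Lengths are in mm, angles in rad, forces in N, time in s.
With the tool pointing down it reaches from about 400 to 925 mm from the base axis. Payload 12.5 kg.
Tool frame: the origin (TCP) lies at the very end of the fingers, on their centre line; the grasp point (between the pads) lies 19 mm behind it (robot.grasp_offset is the distance from the TCP to the grasp point, in mm); z points along the fingers, y is the direction in which the jaws open and shut (so a half turn about z gives the same grasp; the last joint's range is limited). The gripper opens to 95 mm and grips with 3 to 60 N. Pads are 20 mm wide; open, the fingers measure 119 mm over their backs; the gripper's body (75 mm by 180 mm) begins 59 mm behind the grasp point.
Start: joints at [-1.256, 0.491, 1.559, -0, 1.092, -0.106], TCP at [255.331, -570.485, 214.661] pointing down, gripper open.
Joint ranges: [-3.1, 3.1], [-0.84, 2.19], [0.05, 2.79], [-1.13, 4.28], [0.06, 2.93], [-2.69, 2.69]. Speed limits (rad/s): [2.22, 2.22, 2.79, 3.14, 3.14, 3.14].

## Interface

Orientations are given as [roll, pitch, yaw] about the fixed x, y, z axes, in that order (R = Rz(yaw) Ry(pitch) Rx(roll)).
In Python, from bench import robot, kinematics, camera gives the robot as it stands. The module is installed in compiled form; this text tells all that it offers. Calls block until the motion is done:
- robot.move_pose(position, orientation): joint-space move of the TCP to a pose.
- robot.movel(position, max_speed=150, orientation=None): straight line of the TCP; orientation=None keeps the orientation; max_speed is the mean speed in mm/s.
- robot.set_joints(angles): joint-space move.
- robot.let_go() and robot.grab(strength=None): open the fingers fully, or close them until they stop; strength is the grip in N (None keeps the last).
- robot.hold(seconds).
- kinematics.inverse_kinematics(position, orientation): joint angles nearest the present ones, or None.
- robot.observe(): the state.
- camera(name): name is "scene" or "top"; returns a dict with "img" (420x560x3 uint8, red, green, blue), "mtx" (3x3 intrinsics, pixels), "pose" (4x4, takes a point from camera to world coordinates). Camera axes: x right, y down, z forward; pixel columns grow to the right and rows downward; lengths in mm; the calibration is good to about 2 mm. A picture is of the moment at which its call begins. There is no depth.
A pose or a line that the arm cannot do raises robot.PlanningError and nothing moves.
- robot.hand_in(): hands the job in, once; it reports no verdict.
The state is a dict: "time_s": time; "joints": joint angles; "joint_velocities": joint speeds; "joint_torque": joint torques, N m; "eef_pos": TCP position; "eef_rot": TCP orientation; "wrist_force": force on the tool from outside, world axes, zero at the start; "wrist_torque": the same for the moment, N m; "grip_width": opening from 0.0 (shut) to 1.0 (fully open).
Only numpy, scipy, OpenCV 4.12 (cv2) and the standard library are available. Lean on these libraries where they do the work, as an engineer would, in place of code of your own. Each camera call takes 0.05 s, during which the arm holds its last target.

## Task

Put the four short flat-bladed chisels lying beside the rack back in it, one in each rest, in order of blade width: the narrowest next to the round knob, then wider and wider, the widest next to the flat sharpening stone. Lay each one flat with its handle down in the trough, filling its length, and its blade pointing out over the black strip.

Things in the scene. Friction and masses are not known exactly. Their poses are not given: they have to be found in the camera images.
- chisel_a: short carving chisel lying flat, the narrowest: steel blade 6 mm wide, 40 mm long; wooden handle 90 x 24 x 24 mm high, rounded edges; brass ferrule, thin shank; about 80 g. Origin: under the handle's middle, on its underside. x runs along the handle to the blade, whose edge is at x = 105 mm; blade 12 mm above the underside. z up.
- chisel_b: short carving chisel lying flat, second narrowest: steel blade 14 mm wide, 48 mm long; wooden handle 90 x 24 x 24 mm high, rounded edges; brass ferrule, thin shank; about 80 g. Origin: under the handle's middle, on its underside. x runs along the handle to the blade, whose edge is at x = 113 mm; blade 12 mm above the underside. z up.
- chisel_c: short carving chisel lying flat, second widest: steel blade 23 mm wide, 56 mm long; wooden handle 90 x 24 x 24 mm high, rounded edges; brass ferrule, thin shank; about 80 g. Origin: under the handle's middle, on its underside. x runs along the handle to the blade, whose edge is at x = 121 mm; blade 12 mm above the underside. z up.
- chisel_d: short carving chisel lying flat, the widest: steel blade 32 mm wide, 64 mm long; wooden handle 90 x 24 x 24 mm high, rounded edges; brass ferrule, thin shank; about 80 g. Origin: under the handle's middle, on its underside. x runs along the handle to the blade, whose edge is at x = 129 mm; blade 12 mm above the underside. z up.
- rest_p: plywood trough with brown lips, one of 4 alike in a row 70 mm apart on the dark rack board (names carry no order): floor 90 x 46 mm, two lips 6 mm thick, 6 mm above the floor. Origin: middle of its open end by the black strip, on the board's top (12 mm above bench), 4 mm below the floor. x points out over the strip, as the blade must; trough spans x = -90 to 0, a handle's middle belongs at x = -45. z up.
- rest_q: plywood trough with brown lips, one of 4 alike in a row 70 mm apart on the dark rack board (names carry no order): floor 90 x 46 mm, two lips 6 mm thick, 6 mm above the floor. Origin: middle of its open end by the black strip, on the board's top (12 mm above bench), 4 mm below the floor. x points out over the strip, as the blade must; trough spans x = -90 to 0, a handle's middle belongs at x = -45. z up.
- rest_r: plywood trough with brown lips, one of 4 alike in a row 70 mm apart on the dark rack board (names carry no order): floor 90 x 46 mm, two lips 6 mm thick, 6 mm above the floor. Origin: middle of its open end by the black strip, on the board's top (12 mm above bench), 4 mm below the floor. x points out over the strip, as the blade must; trough spans x = -90 to 0, a handle's middle belongs at x = -45. z up.
- rest_s: plywood trough with brown lips, one of 4 alike in a row 70 mm apart on the dark rack board (names carry no order): floor 90 x 46 mm, two lips 6 mm thick, 6 mm above the floor. Origin: middle of its open end by the black strip, on the board's top (12 mm above bench), 4 mm below the floor. x points out over the strip, as the blade must; trough spans x = -90 to 0, a handle's middle belongs at x = -45. z up.
- knob: fixed round pale wooden knob, 30 mm across, 27 mm high, at one end of the rack board, 75 mm along the row from the nearest trough's centre line; a fixed flat grey sharpening stone (32 x 120 x 14 mm) is at the other end. Which end has the knob changes. Origin: centre of its foot, on the board's top (12 mm above the bench).
Mind the look-alikes: they are no part of the job. Leave any purple look-alike of the chisel_a alone. What is shaped like the chisel_b but blue is not meant.

How it is judged:
By the outcome, as a careful person would: the job done as asked, in the order asked, and still so for the second after the job is handed in, with the robot touching nothing.
It also fails if it takes over 112 s, if anything falls off the work surface, if the arm or the gripper's body presses on something with over 40 N, if the wrist force passes 120 N, or if a joint passes its speed limit or range.

## Working session

There is one attempt and no reset: what is moved stays moved. The work goes in short steps, each a Python script; the robot and the scene stay as the last script left them, time stands still between calls to the robot, and variables do not carry over. Pictures are saved under pics/ and viewed, and the job is handed in when it is done.

```bash
mkdir -p pics; python3 - <<'E'
from bench import robot,kinematics,camera
import cv2,numpy as np
for n in("scene","top"):
    c=camera(n);cv2.imwrite(f"pics/{n}0.png",c["img"][:,:,::-1]);print(n,c["mtx"].round(1).tolist(),c["pose"].round(3).tolist())
    np.savez(f"{n}0.npz",**c)
print(robot.observe(),robot.grasp_offset)
E
```

```text
scene [[469.0, 0.0, 284.2], [0.0, 469.0, 215.4], [0.0, 0.0, 1.0]] [[0.51, 0.605, -0.611, 1210.063], [0.86, -0.35, 0.371, -489.653], [0.011, -0.715, -0.699, 823.157], [0.0, 0.0, 0.0, 1.0]]
top [[416.1, 0.0, 280.0], [0.0, 416.1, 207.0], [0.0, 0.0, 1.0]] [[0.017, -0.994, 0.104, 428.287], [-0.999, -0.02, -0.035, -47.473], [0.037, -0.103, -0.994, 1007.658], [0.0, 0.0, 0.0, 1.0]]
{'time_s': 0.1, 'joints': array([-1.25564555e+00,  4.91507513e-01,  1.55942579e+00,  1.92557164e-05,
        1.09170740e+00, -1.05598167e-01]), 'joint_velocities': array([-1.48712600e-03, -1.12627927e-04,  1.37563402e-03,  2.23176589e-06,
        1.09557252e-03, -6.59965627e-04]), 'joint_torque': array([ 4.07587984e-03, -6.13624334e+01, -2.58607614e+01,  6.94775046e-02,
        4.70142590e-02, -7.12010001e-05]), 'eef_pos': array([ 255.23051909, -570.25351968,  214.10223463]), 'eef_rot': array([-3.14055225e+00, -1.27449108e-04,  4.20739994e-01]), 'wrist_force': array([-0.20497252, -0.42602172, -0.10172586]), 'wrist_torque': array([-0.02251979, -0.07056806,  0.05214679]), 'grip_width': 0.9992453227102576} 18.8
```

View pics/scene0.png

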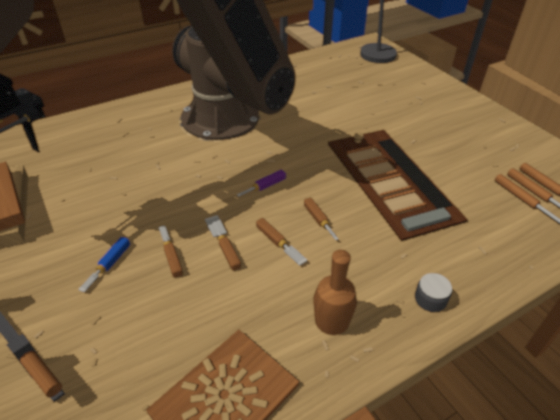

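View pics/top0.png

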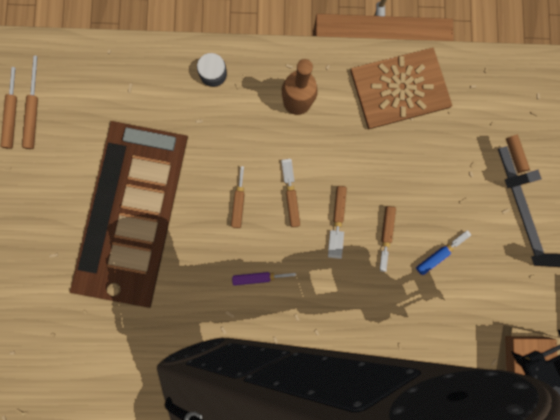

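The top view shows the rack at the left, with the stone at (150,139), the knob at (113,290) and the strip on its left side. The four brown chisels are near (239,197), (290,192), (338,222) and (387,238). The purple one at (262,278) and the blue one at (443,253) are the look-alikes. I'll zoom in next.

```bash
cat > h.py <<'E'
import numpy as np,cv2
def w(c,uv,z):
    uv=np.atleast_2d(uv).astype(float);K,P=c["mtx"],c["pose"]
    d=np.c_[(uv-[K[0,2],K[1,2]])/[K[0,0],K[1,1]],np.ones(len(uv))]@P[:3,:3].T
    return P[:3,3]+d*((z-P[2,3])/d[:,2])[:,None]
def px(c,X):
    X=np.atleast_2d(X).astype(float);P=c["pose"];q=(X-P[:3,3])@P[:3,:3];q=q/q[:,2:]
    return (q@c["mtx"].T)[:,:2]
def tri(c1,u1,c2,u2):
    Ms=[c["mtx"]@np.linalg.inv(c["pose"])[:3] for c in(c1,c2)]
    X=cv2.triangulatePoints(Ms[0],Ms[1],np.float64(u1).reshape(2,1),np.float64(u2).reshape(2,1))[:,0]
    return X[:3]/X[3]
E
python3 - <<'E'
import numpy as np,cv2
def crop(n,x0,y0,x1,y1,s,o):
    i=np.load(n+"0.npz")["img"][y0:y1,x0:x1,::-1]
    cv2.imwrite(o,cv2.resize(i,None,fx=s,fy=s,interpolation=cv2.INTER_CUBIC))
crop("top",225,150,405,280,4.4,"pics/tc.png")
crop("top",60,115,200,315,3,"pics/tr.png")
crop("scene",150,190,350,280,4,"pics/sc.png")
crop("scene",320,125,470,240,5,"pics/sr.png")
E
```

```text
(no output)
```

View pics/tc.png

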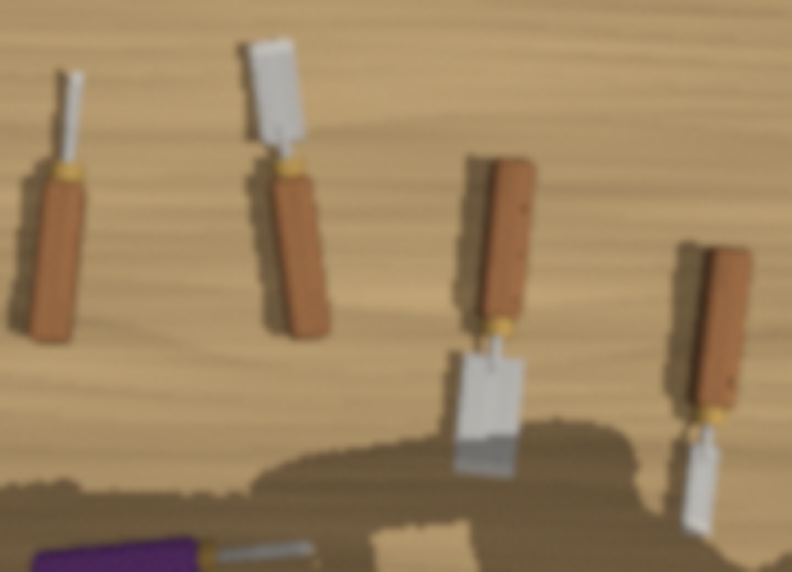

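View pics/tr.png

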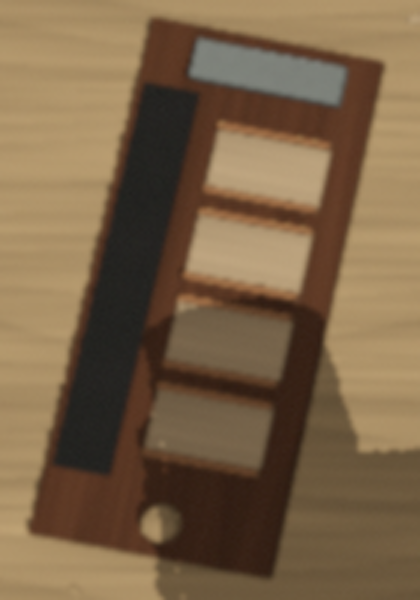

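View pics/sc.png

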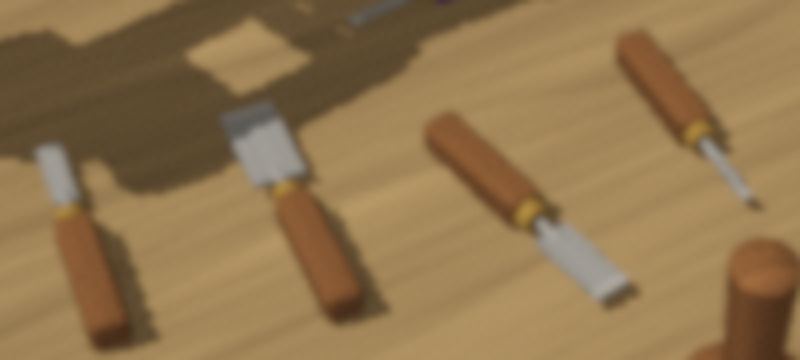

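View pics/sr.png

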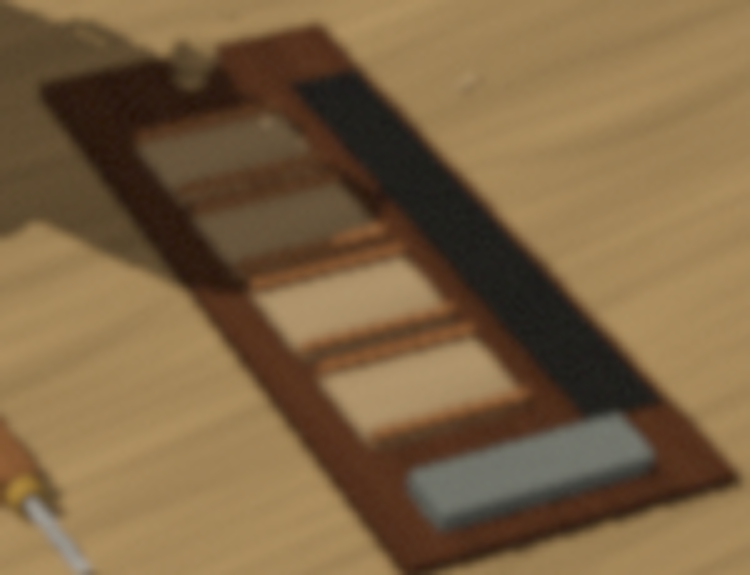

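Widths left to right in the top view: a (6) at (239,197), c (23) at (290,192), d (32) at (338,222), b (14) at (387,238). The order from the knob end is a, b, c, d. Next I'll segment the handles and measure the poses.

```bash
cat > m.py <<'E'
import numpy as np
from h import *
T=dict(np.load("top0.npz"));S=dict(np.load("scene0.npz"))
f=lambda p,s,o:(np.array(p,float)+.5)/s-.5+o
t=lambda p:f(p,4.4,[225,150]); s=lambda p:f(p,4,[150,190])
C={'a':dict(tip=((74,72),(755,205)),front=((64,178),(684,128)),butt=((51,341),None)),
'c':dict(tip=((271,44),(617,292)),front=((293,176),(517,203)),butt=((310,337),None)),
'd':dict(tip=((485,474),(247,108)),front=((502,321),(289,193)),butt=((514,160),None)),
'b':dict(tip=((696,532),(50,147)),front=((714,408),(69,217)),butt=((729,247),None))}
if __name__=="__main__":
  for k,v in C.items():
    for n in('tip','front'): print(k,n,tri(T,t(v[n][0]),S,s(v[n][1])).round(1))
    fr,bu=w(T,t(v['front'][0]),22)[0],w(T,t(v['butt'][0]),22)[0];ti=w(T,t(v['tip'][0]),12)[0]
    print(k,'mid',((fr+bu)/2).round(1),'len',np.linalg.norm(fr-bu).round(1),'yaw',np.degrees(np.arctan2(*(fr-bu)[1::-1])).round(1),'tip',ti.round(1),'tipdist',np.linalg.norm((ti-(fr+bu)/2)[:2]).round(1),'yaw2',np.degrees(np.arctan2(*(ti-bu)[1::-1])).round(1))
  r=lambda p:f(p,3,[60,115]); q=lambda p:f(p,5,[320,125])
  # trough floor corners: strip/far from stone..
  TR=[[(212,160),(323,180)],[(192,247),(305,266)],[(173,330),(284,350)],[(152,417),(264,437)]]
  for a in TR:
    e=w(T,[r(p) for p in a],16); print('trough',e.round(1).tolist(),np.linalg.norm(e[0]-e[1]).round(1),np.degrees(np.arctan2(*(e[0]-e[1])[1::-1])).round(1))
  print('knob',w(T,r((160,523)),39).round(1))
  st=[(192,38),(347,66),(341,106),(188,78)];e=w(T,[r(p) for p in st],26);print('stone',e.round(1).tolist())
  # heights
  print('stone corner tri',tri(T,r((341,106)),S,q((410,480))).round(1),tri(T,r((192,38)),S,q((648,450))).round(1))
  print('board corner', tri(T,r((383,65)),S,q((403,570))).round(1),tri(T,r((150,19)),S,q((737,480))).round(1))
  print('trough1 stone-side lip ends',tri(T,r((219,124)),S,q((527,392))).round(1),tri(T,r((331,143)),S,q((372,437))).round(1))
E
python3 m.py
```

```text
a tip [632.3  13.1   3.7]
a front [568.   10.8  14.3]
a mid [526.   18.3  22. ] len 88.6 yaw -3.0 tip [630.7  12.8  12. ] tipdist 104.9 yaw2 -3.0
c tip [650.1 -95.7   7.5]
c front [ 572.7 -112.1   17.7]
c mid [ 530.2 -113.4   22. ] len 88.2 yaw 6.8 tip [649.1 -95.6  12. ] tipdist 120.1 yaw2 8.1
d tip [ 414.3 -215.8   11.5]
d front [ 496.9 -224.9   16.4]
d mid [ 541.3 -226.    22. ] len 88.6 yaw 175.8 tip [ 414.4 -215.5   12. ] tipdist 127.3 yaw2 175.4
b tip [ 384.7 -331.7   10.3]
b front [ 451.3 -342.1   16.6]
b mid [ 496.  -343.1   22. ] len 88.4 yaw 174.0 tip [ 385.  -330.8   12. ] tipdist 111.8 yaw2 173.8
trough [[618.6, 277.0, 16.0], [604.5, 188.8, 16.0]] 89.4 80.9
trough [[548.5, 288.9, 16.0], [535.2, 199.8, 16.0]] 90.1 81.5
trough [[482.6, 300.0, 16.0], [468.5, 213.1, 16.0]] 88.0 80.8
trough [[414.6, 312.3, 16.0], [400.5, 225.3, 16.0]] 88.1 80.8
knob [[335.7 293.4  39. ]]
stone [[714.8, 294.7, 26.0], [695.3, 171.5, 26.0], [662.6, 174.8, 26.0], [682.2, 296.1, 26.0]]
stone corner tri [664.7 176.8  17.8] [712.5 291.5  24. ]
board corner [701.6 145.6   5. ] [7.355e+02 3.360e+02 3.000e-01]
trough1 stone-side lip ends [646.6 271.2  18.4] [633.  181.5  18.6]
```

```bash
cat > act.py <<'E'
from bench import robot,kinematics,camera
import numpy as np,cv2
from math import pi,radians
X=np.array([np.cos(radians(80.6)),np.sin(radians(80.6))]);U=np.array([-X[1],X[0]])  # U toward knob
C0=np.array([509.2,250.7]); RY=radians(80.6)
# name: mid xy, yaw, slot k, lateral offset toward knob, along-handle grasp, h
D={'a':((526.0,18.1),-3.0,1.5,4.5,-18,9),'b':((496,-343.1),173.9,.5,1.5,0,9),'c':((530.2,-113),7.6,-.5,-1.5,0,9),'d':((541.3,-225.8),175.6,-1.5,-4.5,0,13)}
def plan(n):
    m,y,k,off,g,h=D[n];y=radians(y)
    p=np.array(m)+g*np.array([np.cos(y),np.sin(y)])
    q=C0+(70*k+off)*U+g*X
    return p,y,q,RY,h
def wrap(a): return (a+pi)%(2*pi)-pi
E
python3 - <<'E'
from act import *
for n in 'abcd':
    p,y,q,r,h=plan(n);print(n,p.round(1),q.round(1))
    for f in(0,pi):
        for P,Y in((p,y),(q,r)):
            j=kinematics.inverse_kinematics([*P,60],[pi,0,wrap(Y+f)]);print(f>0,None if j is None else np.round(j,2))
E
```

```text
a [508.  19.] [398.2 250.8]
False [-0.09  0.55  1.99 -0.    0.6   1.53]
False [ 0.42  0.52  2.08 -0.    0.54  0.59]
True [-0.09  0.55  1.99  0.    0.6  -1.61]
True [ 0.42  0.52  2.08 -0.    0.54 -2.56]
b [ 496.  -343.1] [473.2 256.7]
False [-0.71  0.65  1.75  0.    0.74 -2.18]
False [ 0.37  0.58  1.92 -0.    0.64  0.54]
True [-0.71  0.65  1.75 -0.    0.74  0.96]
True [ 0.37  0.58  1.92 -0.    0.64 -2.6 ]
c [ 530.2 -113. ] [545.2 244.7]
False [-0.33  0.59  1.91 -0.    0.65  1.11]
False [ 0.31  0.64  1.77 -0.    0.73  0.48]
True [-0.33  0.59  1.91  0.    0.65 -2.04]
True [ 0.31  0.64  1.77 -0.    0.73 -2.67]
d [ 541.3 -225.8] [617.2 232.8]
False [-0.51  0.63  1.8   0.    0.71 -2.  ]
False [ 0.26  0.71  1.6  -0.    0.83  0.42]
True [-0.51  0.63  1.8  -0.    0.71  1.14]
True None
```

```bash
cat >> act.py <<'E'
def pick(n):
    p,y,q,r,h=plan(n)
    robot.move_pose([*p,100],[pi,0,wrap(y)])
    robot.movel([*p,h],120); robot.grab(30)
    print('grip',robot.observe()['grip_width']*95)
    robot.movel([*p,105],150)
    o=robot.observe();print('lift grip',o['grip_width']*95,o['wrist_force'].round(2),o['time_s'])
def place(n):
    p,y,q,r,h=plan(n)
    robot.move_pose([*q,105],[pi,0,r])
    robot.movel([*q,40+h],120);robot.movel([*q,16.5+h],40)
    o=robot.observe();print('down',o['eef_pos'].round(1),o['wrist_force'].round(2))
    robot.let_go(); robot.movel([*q,110],150)
    o=robot.observe();print('up',o['wrist_force'].round(2),o['time_s'])
def snap(t,N=('top','scene')):
    for n in N:
        c=camera(n);np.savez(f"{n}{t}.npz",**c);cv2.imwrite(f"pics/{n}{t}.png",c["img"][:,:,::-1])
E
python3 - <<'E'
from act import *
pick('a');snap('1')
E
```

```text
grip 23.90115375474927
lift grip 23.779261214659996 [-1.04 -0.68 -0.9 ] 5.2333
```

View pics/scene1.png

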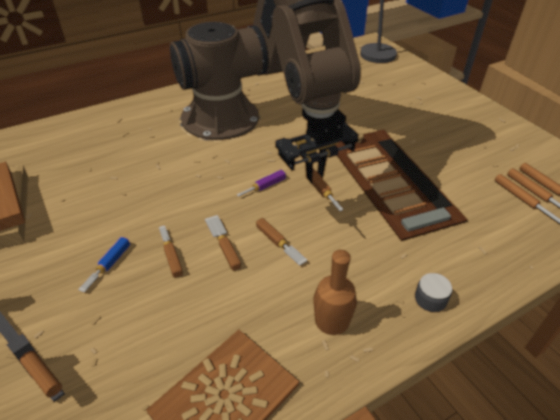

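View pics/top1.png

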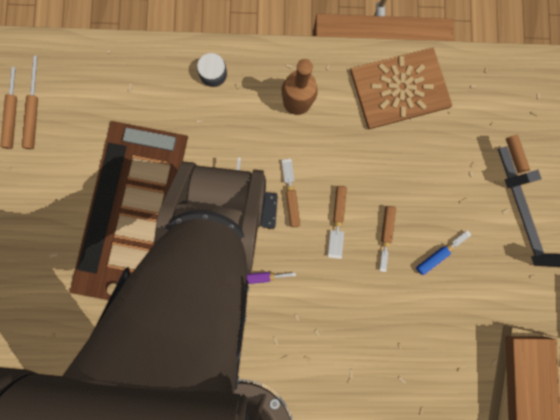

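The scene view shows chisel a lifted and level, with its tip now at (340,207) instead of (338,240). Next I'll place it.

```bash
python3 - <<'E'
from act import *
place('a'); pick('b'); snap('2')
c=np.load("top2.npz")["img"];i=cv2.resize(c[115:315,60:200,::-1],None,fx=3,fy=3,interpolation=2);cv2.imwrite("pics/tr2.png",i)
E
```

```text
down [398.2 250.8  25.3] [ 0.25  1.31 -0.62]
up [-0.47  0.97 -0.22] 9.65
grip 23.810179294257146
lift grip 23.90267432624593 [-0.67 -0.03 -1.32] 14.8167
```

View pics/scene2.png

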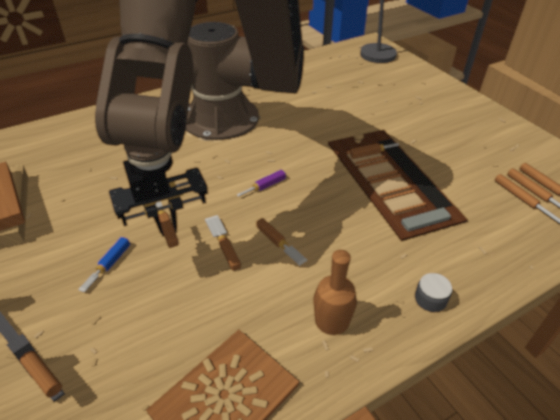

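View pics/tr2.png

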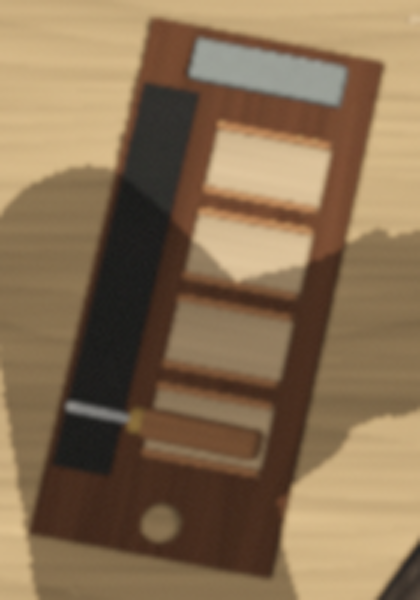

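```bash
python3 - <<'E'
from act import *
from h import *
T=dict(np.load("top2.npz"));r=lambda p:(np.array(p,float)+.5)/3-.5+[60,115]
def rest(p,z,k): 
    d=w(T,r(p),z)[0][:2]-(C0+70*k*U); return (d@X).round(1)-45,(d@U).round(1)
for p,z in(((144,422),38),((262,445),38),((68,407),28),((147,455),16),((155,390),16),((259,470),16),((270,407),16)):print(p,z,rest(p,z,1.5))
E
```

```text
(144, 422) 38 (np.float64(-2.3999999999999986), np.float64(1.5))
(262, 445) 38 (np.float64(-93.5), np.float64(2.7))
(68, 407) 28 (np.float64(60.3), np.float64(1.5))
(147, 455) 16 (np.float64(-2.3999999999999986), np.float64(27.7))
(155, 390) 16 (np.float64(2.700000000000003), np.float64(-22.5))
(259, 470) 16 (np.float64(-89.4), np.float64(23.7))
(270, 407) 16 (np.float64(-87.4), np.float64(-25.5))
```

Chisel a is seated: the handle spans about −93 to −2 in the trough, the tip is at x=60 (60 expected), and it is 2 mm off the centre line. I'll carry on with b, c and d.

```bash
sed -i "s/173.9,.5,1.5,/173.9,.5,2.0,/;s/7.6,-.5,-1.5,/7.6,-.5,-0.5,/;s/-1.5,-4.5,0,13/-1.5,-3.0,0,13/;s/^C0=.*\$/C0=np.array([509.4,251.7]); RY=radians(80.6)/;" act.py; sed -n 1,9p act.py; python3 - <<'E'
from act import *
place('b'); pick('c'); snap('3')
c=np.load("top3.npz")["img"];i=cv2.resize(c[115:315,60:200,::-1],None,fx=3,fy=3,interpolation=2);cv2.imwrite("pics/tr3.png",i)
E
```

```text
from bench import robot,kinematics,camera
import numpy as np,cv2
from math import pi,radians
X=np.array([np.cos(radians(80.6)),np.sin(radians(80.6))]);U=np.array([-X[1],X[0]])  # U toward knob
C0=np.array([509.4,251.7]); RY=radians(80.6)
# name: mid xy, yaw, slot k, lateral offset toward knob, along-handle grasp, h
D={'a':((526.0,18.1),-3.0,1.5,4.5,-18,9),'b':((496,-343.1),173.9,.5,2.0,0,9),'c':((530.2,-113),7.6,-.5,-0.5,0,9),'d':((541.3,-225.8),175.6,-1.5,-3.0,0,13)}
def plan(n):
    m,y,k,off,g,h=D[n];y=radians(y)
down [472.9 257.7  25.2] [-0.29 -1.03 -1.06]
up [-0.08 -0.41 -0.67] 20.5417
grip 23.88104739460397
lift grip 23.568989385300842 [-0.26 -0.5  -0.98] 24.7583
```

View pics/scene3.png

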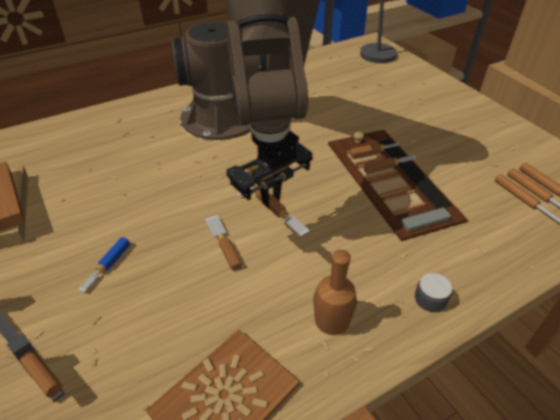

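View pics/tr3.png

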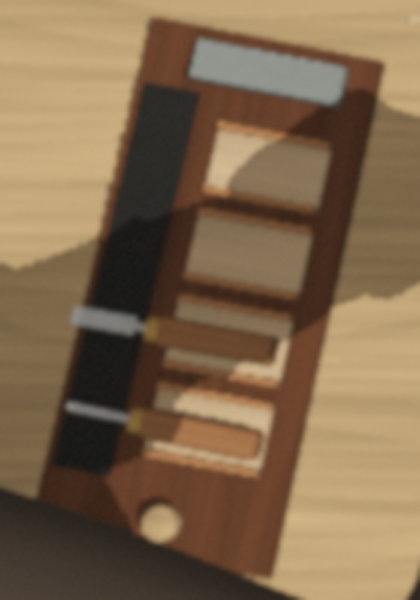

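```bash
python3 - <<'E'
from act import *
from h import *
C0=np.array([509.2,250.7])
T=dict(np.load("top3.npz"));r=lambda p:(np.array(p,float)+.5)/3-.5+[60,115]
def rest(p,z,k): 
    d=w(T,r(p),z)[0][:2]-(C0+70*k*U); return (d@X).round(1)-45,(d@U).round(1)
for p,z in(((158,328),38),((276,350),38),((73,316),28),((173,333),16),((284,352),16)):print(p,z,rest(p,z,.5))
E
```

```text
(158, 328) 38 (np.float64(3.0), np.float64(-0.2))
(276, 350) 38 (np.float64(-88.6), np.float64(0.0))
(73, 316) 28 (np.float64(72.5), np.float64(2.5))
(173, 333) 16 (np.float64(-1.2000000000000028), np.float64(1.6))
(284, 352) 16 (np.float64(-89.1), np.float64(0.5))
```

Chisel b sits about 3–4 mm too far forward: its tip is at 72.5 against 68. I'll set c down where it was and pull b back while that side is still open, then go on with an adjusted offset.

```bash
python3 - <<'E'
from act import *
p,y,q,r,h=plan('c')
robot.movel([*p,40],200);robot.movel([*p,h+.3],60);robot.let_go();robot.movel([*p,105],200)
p,y,q,r,h=plan('b')
robot.move_pose([*q,100],[pi,0,r]);robot.movel([*q,26],100)
print(robot.observe()['wrist_force'].round(2))
robot.grab(30);q2=q-3.3*X
robot.movel([*q,29],40);robot.movel([*q2,29],40);robot.movel([*q2,25.6],40);robot.let_go();robot.movel([*q2,110],150)
print(robot.observe()['wrist_force'].round(2))
pick('c');snap('4')
c=np.load("top4.npz")["img"];i=cv2.resize(c[115:315,60:200,::-1],None,fx=3,fy=3,interpolation=2);cv2.imwrite("pics/tr4.png",i)
E
```

```text
[ 0.01  0.13 -0.32]
[-0.02  0.01  0.46]
grip 23.840828266967844
lift grip 23.869697844000925 [ 0.43 -0.23 -1.23] 38.1833
```

View pics/tr4.png

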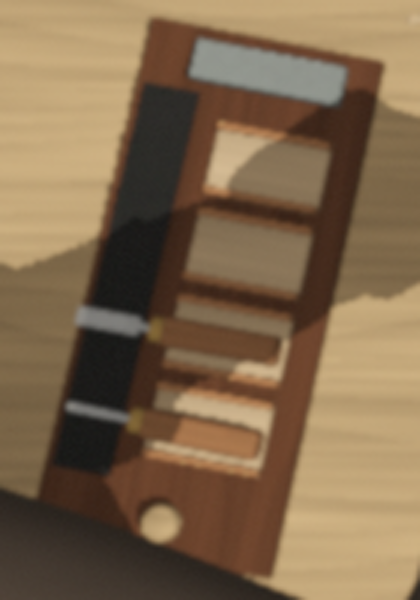

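View pics/scene4.png

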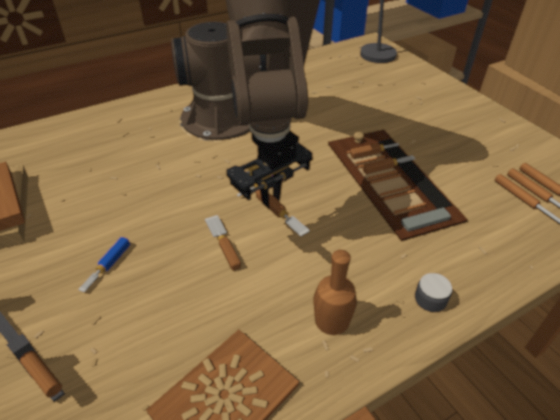

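Chisel b moved back: its tip went from (73,316) to (77,317) and its butt from (276,350) to (280,350) in the crop. Chisel a is undisturbed. Next I'll place c, then d 3.3 mm further back, since it was picked facing the same way as b.

```bash
python3 - <<'E'
from act import *
import act
place('c'); pick('d')
act.C0=act.C0-3.3*X; place('d')
robot.set_joints([-1.256,.491,1.559,0,1.092,-.106]);snap('5')
c=np.load("top5.npz")["img"];i=cv2.resize(c[115:315,60:200,::-1],None,fx=3,fy=3,interpolation=2);cv2.imwrite("pics/tr5.png",i)
c=np.load("scene5.npz")["img"];i=cv2.resize(c[125:240,320:470,::-1],None,fx=5,fy=5,interpolation=2);cv2.imwrite("pics/sr5.png",i)
E
```

```text
down [544.4 245.9  25.2] [-0.26 -0.41 -1.72]
up [ 0.11 -0.5  -0.6 ] 42.9417
grip 23.750613149633093
lift grip 23.758516758781766 [-0.52 -0.86 -1.18] 47.825
down [615.4 230.8  29.3] [-0.69 -0.03 -0.25]
up [-0.92  0.23 -0.35] 53.1417
```

View pics/tr5.png

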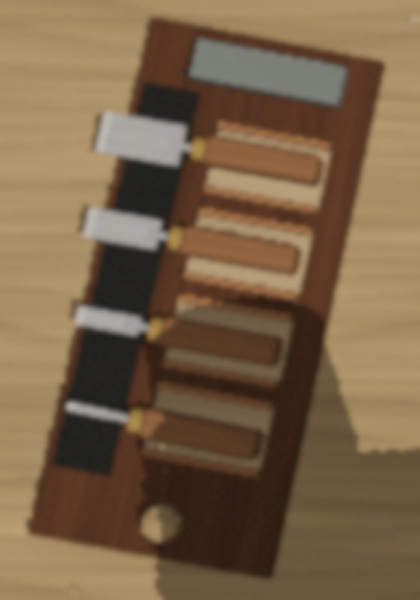

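View pics/sr5.png

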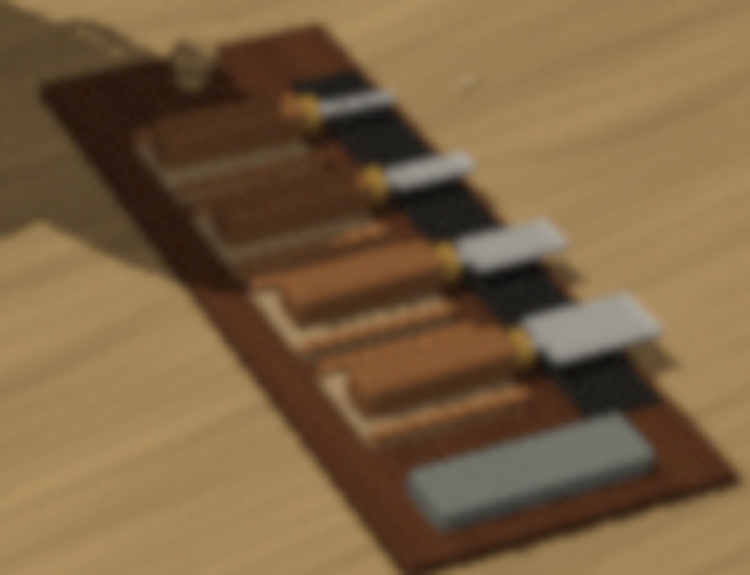

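View pics/scene5.png

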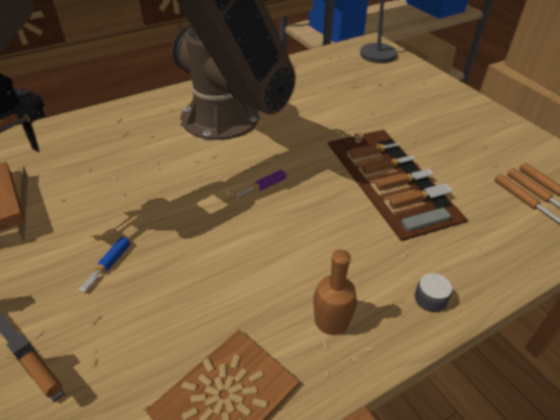

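Everything is in order. In the scene view there looks to be a gap at the butts of c and d, so I'll check numerically against both views.

```bash
python3 - <<'E'
import numpy as np,cv2
from h import *
from math import radians
X=np.array([np.cos(radians(80.6)),np.sin(radians(80.6))]);U=np.array([-X[1],X[0]]);C0=np.array([509.2,250.7])
T=dict(np.load("top5.npz"));S=dict(np.load("scene5.npz"))
r=lambda p:(np.array(p,float)+.5)/3-.5+[60,115]; q=lambda p:(np.array(p,float)+.5)/5-.5+[320,125]
def rest(P,k):
    d=P[:2]-(C0+70*k*U);return (round(d@X-45,1),round(d@U,1),round(P[2],1))
M={'a':(1.5,60,(146,424),(262,444),(67,408),(392,96)),'b':(.5,68,(162,331),(280,350),(77,316),(470,163)),'c':(-.5,76,(184,239),(299,260),(86,220),(560,233)),'d':(-1.5,84,(205,150),(321,169),(98,131),(645,310))}
for n,(k,t,f,b,ti,ts) in M.items():
    print(n,'front',rest(w(T,r(f),38)[0],k),'butt',rest(w(T,r(b),38)[0],k),'tip',rest(w(T,r(ti),28)[0],k),'want',t,'| scene tip',rest(w(S,q(ts),28)[0],k),'tri',rest(tri(T,r(ti),S,q(ts)),k))
# scene: trough edge points of rest d, both ends
for p in((372,437),(322,372),(527,392)):print('trough d scene',rest(w(S,q(p),20)[0],-1.5))
for i,s,x0,y0,c,o in((T,3,60,115,T,'ot'),(S,5,320,125,S,'os')):
    h_,w_=(200,140) if s==3 else(115,150)
    im=cv2.resize(np.ascontiguousarray(c["img"][y0:y0+h_,x0:x0+w_,::-1]),None,fx=s,fy=s,interpolation=2)
    for k in(1.5,.5,-.5,-1.5):
        pts=lambda L:np.int32((px(c,[[*(C0+(70*k+v)*U+(u+45)*X),z] for u,v,z in L])-[x0,y0]+.5)*s-.5)
        cv2.polylines(im,[pts([(0,-23,16),(0,23,16),(-90,23,16),(-90,-23,16)])],1,(0,255,0),1)
    cv2.imwrite(f"pics/{o}.png",im)
E
```

```text
a front (np.float64(-4.2), np.float64(2.7), np.float64(38.0)) butt (np.float64(-93.3), np.float64(1.9), np.float64(38.0)) tip (np.float64(60.9), np.float64(2.3), np.float64(28.0)) want 60 | scene tip (np.float64(57.2), np.float64(-2.6), np.float64(28.0)) tri (np.float64(62.3), np.float64(3.0), np.float64(23.1))
b front (np.float64(-0.5), np.float64(1.5), np.float64(38.0)) butt (np.float64(-91.6), np.float64(-0.5), np.float64(38.0)) tip (np.float64(69.5), np.float64(2.0), np.float64(28.0)) want 68 | scene tip (np.float64(64.9), np.float64(-3.1), np.float64(28.0)) tri (np.float64(70.7), np.float64(2.5), np.float64(22.7))
c front (np.float64(-1.3), np.float64(-1.1), np.float64(38.0)) butt (np.float64(-91.3), np.float64(-1.3), np.float64(38.0)) tip (np.float64(79.7), np.float64(-2.5), np.float64(28.0)) want 76 | scene tip (np.float64(76.6), np.float64(-3.6), np.float64(28.0)) tri (np.float64(79.3), np.float64(-2.0), np.float64(26.4))
d front (np.float64(-2.0), np.float64(-2.4), np.float64(38.0)) butt (np.float64(-93.0), np.float64(-4.4), np.float64(38.0)) tip (np.float64(86.5), np.float64(-3.1), np.float64(28.0)) want 84 | scene tip (np.float64(81.9), np.float64(-3.3), np.float64(28.0)) tri (np.float64(85.0), np.float64(-2.2), np.float64(26.8))
trough d scene (np.float64(-95.6), np.float64(-29.4), np.float64(20.0))
trough d scene (np.float64(-94.7), np.float64(21.3), np.float64(20.0))
trough d scene (np.float64(-4.9), np.float64(-28.5), np.float64(20.0))
```

View pics/ot.png

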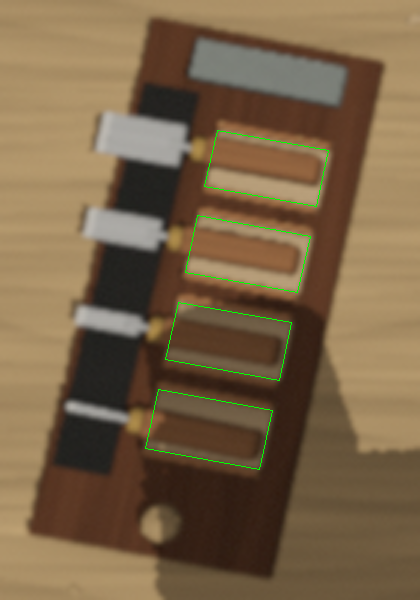

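View pics/os.png

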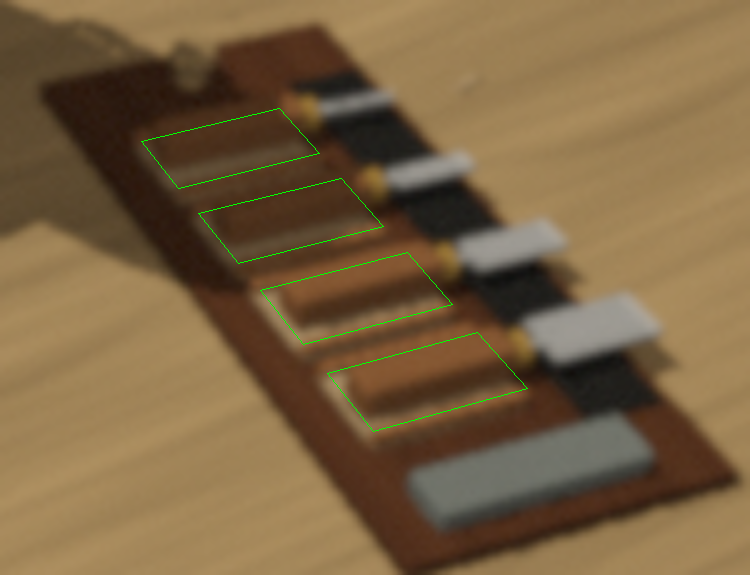

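```bash
python3 - <<'E'
import numpy as np,cv2
from h import *
from math import radians
X=np.array([np.cos(radians(80.6)),np.sin(radians(80.6))]);U=np.array([-X[1],X[0]]);C0=np.array([509.2,250.7])
T=dict(np.load("top5.npz"));S=dict(np.load("scene5.npz"))
rows=[]
for c,x0,y0,x1,y1,s,b,o in((T,85,145,175,215,8,(0,0),'ot2'),(S,360,160,465,220,7,(-5,-2.5),'os2')):
    im=cv2.resize(np.ascontiguousarray(c["img"][y0:y1,x0:x1,::-1]),None,fx=s,fy=s,interpolation=2)
    for k,lat,t,wd in((-.5,-1.5,76,23),(-1.5,-3.5,84,32)):
        def P(L,col):
            q=px(c,[[*(C0+(70*k+v+b[1])*U+(u+45+b[0])*X),z] for u,v,z in L])
            cv2.polylines(im,[np.int32((q-[x0,y0]+.5)*s-.5)],1,col,1)
        P([(0,-23,16),(0,23,16),(-90,23,16),(-90,-23,16)],(0,255,0))
        P([(0,lat-12,28),(0,lat+12,28),(-90,lat+12,28),(-90,lat-12,28)],(255,0,0))
        P([(t,lat-wd/2,28),(t,lat+wd/2,28),(t-48-(wd==32)*8-8,lat+wd/2,28),(t-56-(wd==32)*8,lat-wd/2,28)],(0,0,255))
    cv2.imwrite(f"pics/{o}.png",im)
E
```

```text
(no output)
```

View pics/ot2.png

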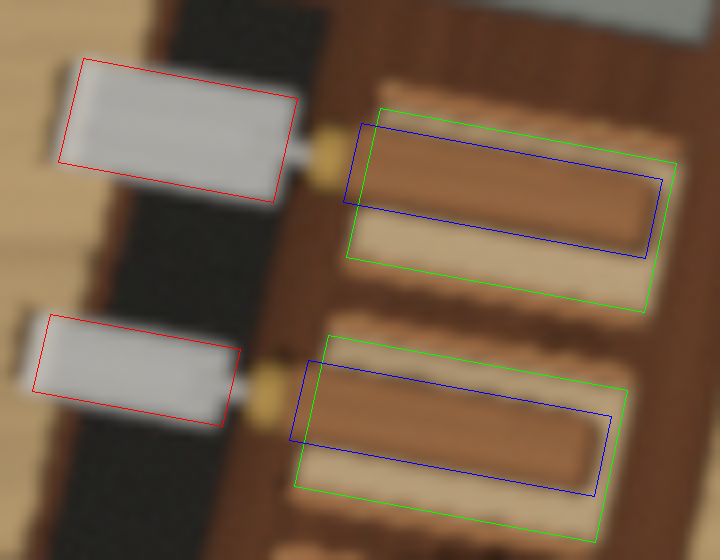

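View pics/os2.png

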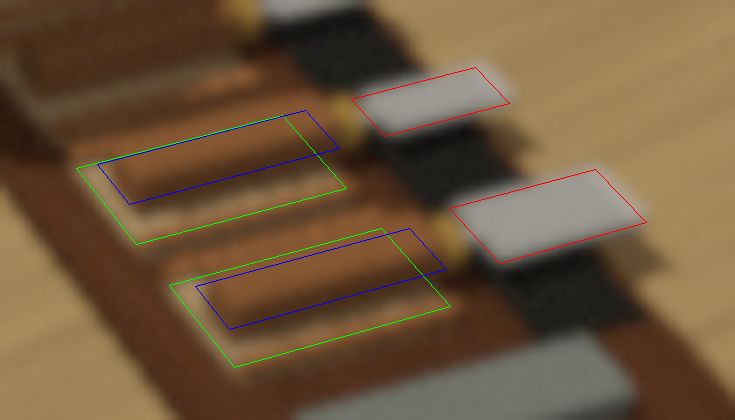

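Both views agree within about 2–3 mm: a, b and d are within about 2 mm, and c is about 3–4 mm forward. There is time to spare, so I'll nudge c back gently with closed fingers on its blade edge.

```bash
python3 - <<'E'
from act import *
C0=np.array([509.2,250.7]);L=lambda x:C0+(-35-1.5)*U+(x+45)*X
robot.grab(10)
robot.move_pose([*L(105),100],[pi,0,RY]);robot.movel([*L(105),23],120)
robot.movel([*L(92),23],60);f0=robot.observe()['wrist_force']
robot.movel([*L(87.5),23],15);print((robot.observe()['wrist_force']-f0).round(2))
robot.movel([*L(105),23],100);robot.movel([*L(105),110],150)
robot.set_joints([-1.256,.491,1.559,0,1.092,-.106]);robot.let_go();snap('6')
print(robot.observe()['time_s'])
from h import *
T=dict(np.load("top6.npz"))
x0,y0,s=85,145,8
im=cv2.resize(np.ascontiguousarray(T["img"][145:215,85:175,::-1]),None,fx=s,fy=s,interpolation=2)
for k,lat,t,wd in((-.5,-1.5,76,23),(-1.5,-3.5,84,32)):
    def P(l,col):
        q=px(T,[[*(C0+(70*k+v)*U+(u+45)*X),z] for u,v,z in l]);cv2.polylines(im,[np.int32((q-[x0,y0]+.5)*s-.5)],1,col,1)
    P([(0,-23,16),(0,23,16),(-90,23,16),(-90,-23,16)],(0,255,0))
    P([(t,lat-wd/2,28),(t,lat+wd/2,28),(t-50,lat+wd/2,28),(t-50,lat-wd/2,28)],(0,0,255))
cv2.imwrite("pics/ot6.png",im)
E
```

```text
[-0.09 -0.1   0.07]
69.2417
```

View pics/ot6.png

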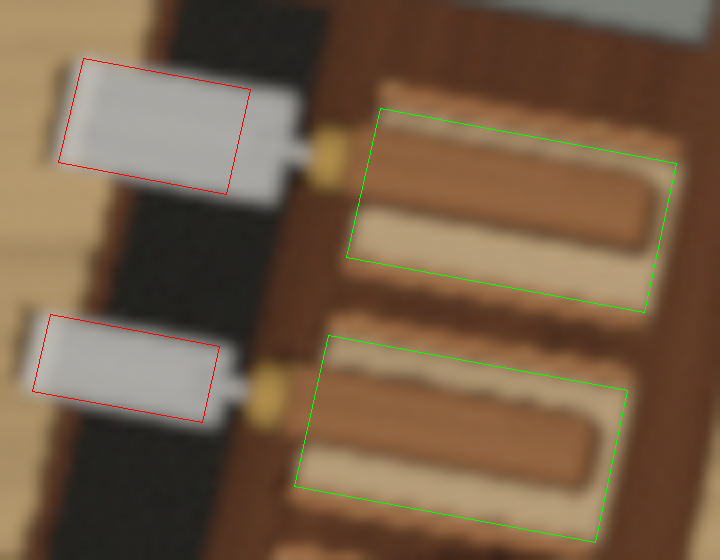

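View pics/scene6.png

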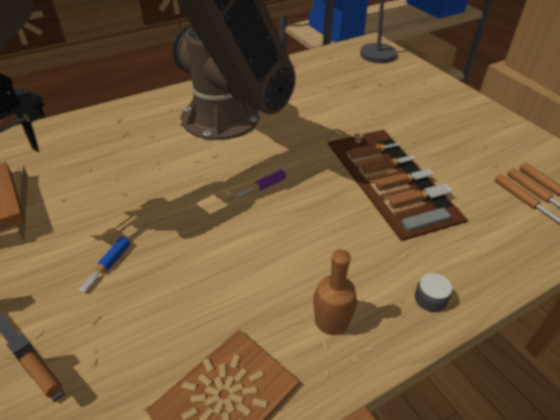

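View pics/top6.png

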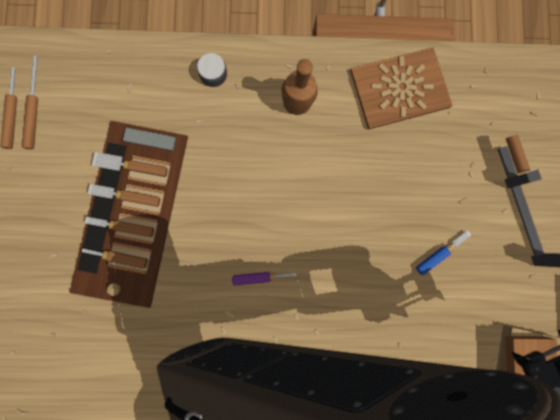

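The nudge didn't reach the blade. I'll push about 4.5 mm further while watching the force.

```bash
python3 - <<'E'
from act import *
C0=np.array([509.2,250.7]);L=lambda x:C0+(-35-1.5)*U+(x+45)*X
robot.grab(10)
robot.move_pose([*L(105),100],[pi,0,RY]);robot.movel([*L(105),22],120)
robot.movel([*L(88),22],80);f0=robot.observe()['wrist_force']
robot.movel([*L(83),22],15);print((robot.observe()['wrist_force']-f0).round(2))
robot.movel([*L(105),22],100);robot.movel([*L(105),110],150)
robot.set_joints([-1.256,.491,1.559,0,1.092,-.106]);robot.let_go();snap('7')
print(robot.observe()['time_s'])
from h import *
T=dict(np.load("top7.npz"))
x0,y0,s=85,145,8
im=cv2.resize(np.ascontiguousarray(T["img"][145:215,85:175,::-1]),None,fx=s,fy=s,interpolation=2)
for k,lat,t,wd in((-.5,-1.5,76,23),(-1.5,-3.5,84,32)):
    def P(l,col):
        q=px(T,[[*(C0+(70*k+v)*U+(u+45)*X),z] for u,v,z in l]);cv2.polylines(im,[np.int32((q-[x0,y0]+.5)*s-.5)],1,col,1)
    P([(0,-23,16),(0,23,16),(-90,23,16),(-90,-23,16)],(0,255,0))
    P([(t,lat-wd/2,28),(t,lat+wd/2,28),(t-50,lat+wd/2,28),(t-50,lat-wd/2,28)],(0,0,255))
cv2.imwrite("pics/ot7.png",im)
E
```

```text
[-1.5  -1.76 -0.78]
82.2167
```

View pics/ot7.png

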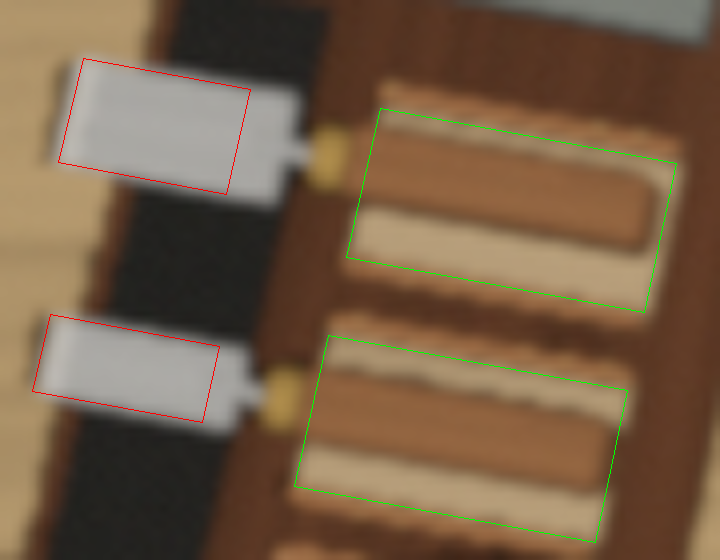

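View pics/scene7.png

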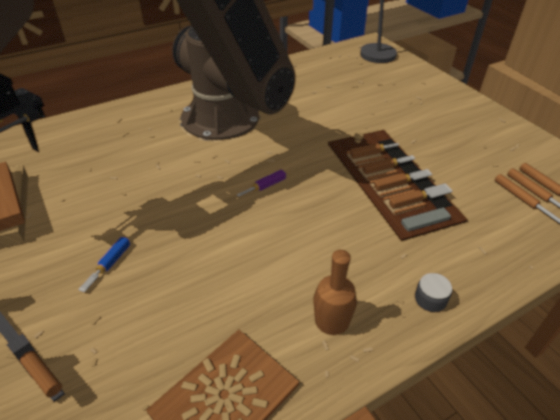

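Chisel c slid back about 4 mm, so its blade edge now sits on the target outline and its butt is at the trough end. The others are unmoved. Handing in.

```bash
python3 -c "
from bench import robot
robot.hand_in();print(robot.observe()['time_s'])"
```

```text
the job is handed in; nothing more can be done
the job is handed in; nothing more can be done
```

All four chisels are in the rack, and I handed the job in at about 82 s of the 112 s limit. From the knob to the stone they run a (6 mm), b (14 mm), c (23 mm), d (32 mm). Each lies flat with its handle in the trough and its blade out over the strip. I left the purple and blue look-alikes alone.

- **Corrections:** b first landed 3–4 mm too far forward, so I regrasped it and moved it back. c was also 3–4 mm forward. My first nudge missed its blade, and the second (about 2 N) slid it back about 4 mm.
- **Final position:** the last pictures put each handle within about 3 mm of filling its trough and within about 4 mm of the centre line. I gave the chisels slightly different sideways offsets on purpose, so the open fingers would clear their neighbours.
- **Disagreement:** the two cameras differed by about 5 mm in absolute position. The heights I measured from both views came out up to about 8 mm lower than the text, worst at a's blade tip on the bench and the stone's edge. I therefore used the text's heights and judged each chisel against the troughs within one view.

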